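# Sort the salvaged parts on the repair bench

### The arm

A 7-joint arm with a two-finger parallel gripper is mounted at the origin on the work surface. World frame = base frame: x ahead of the robot, y to its left, z up, the work surface at z = 0. Lengths are in m, angles in rad, forces in N, time in s.
With the tool pointing down it reaches from about 0.425 to 0.925 m from the base axis. Payload 6.8 kg.
Tool frame: the origin (TCP) lies between the finger pads; the fingertips stand r.tcp_to_tips ahead of it and the grasp point (between the pads) lies 3 mm ahead of it (r.tcp_to_tips is the distance from the TCP to the fingertips, in m); z points along the fingers, y is the line along which they close (so a half turn about z gives the same grasp; the last joint's range is limited). The gripper opens to 85 mm and grips with 20 to 120 N. Pads are 22 mm wide; open, the fingers measure 114 mm over their backs; the gripper's body (76 mm by 85 mm) begins 54 mm behind the grasp point. The pads swing forward as they close: fully open they stand 13 mm farther back than shut.
Start: joints at [1.036, 0.477, 0.022, 1.555, -0.011, 1.109, -0.083], TCP at [0.279, -0.614, 0.253] pointing down, gripper open.
Joint ranges: [-2.96, 2.96], [-0.34, 2.1], [-1.41, 1.46], [0.24, 2.44], [-1.37, 4.51], [0.17, 1.92], [-2.96, 2.96]. Speed limits (rad/s): [2.39, 2.39, 3.14, 3.14, 3.14, 3.14, 3.14].

### API

Orientations are given as a rotation vector (axis times angle).
In Python, from bench import r gives the robot as it stands. The module is installed in compiled form; this text tells all that it offers.
- The arm moves only by the tool step_arm, never from a script. Its argument "moves" is a list of rows, each an object of numbers: "rx", "ry", "rz": the turn, a rotation vector about the tool's x, y, z in degrees; "dx", "dy", "dz": the shift along the tool's x, y, z in mm; "gripper": the opening, from -1 (shut) to 1 (fully open). In form: [{"rx": .., "ry": .., "rz": .., "dx": .., "dy": .., "dz": .., "gripper": ..}, ...]. A call has 1 to 20 rows; each row shifts and turns the commanded pose from where the row before left it, along the tool's axes as they then stand; what a row does not reach is not made up. A row lasts 1/8 s, in which the tool goes at most 62.5 mm and 10.7 degrees, less where a joint would pass 70% of its speed; a pose out of reach is approached as far as the arm can. A call is refused whole if a number of a shift passes 62.5 or a number of a turn 10.7, either way. A call with a gripper value outside its range is refused whole. The fingers move at their own pace and stop on an object; "grip_force" is the grip in N (left out, the last holds). Time passes only in rows, so rows that do not move let the fingers close. It gives the time, the measured TCP pose, the force, the opening and the grip force at its end, in the units of the state.
- r.get_obs(): the state, without advancing time (a new reading comes with each control period).
- r.grab_frame(name): name is "scene" or "top" or "wrist"; returns the picture (400x640x3 uint8, blue, green, red); there is no depth.
- r.camera_info(name): a dict with "mtx" (3x3 intrinsics, pixels), "D" ([k1, k2, p1, p2, k3] as OpenCV has them; the pictures are not rectified), "rvec" (rotation vector, rad) and "tvec" (3), from world to camera coordinates, as OpenCV has them. Camera axes: x right, y down, z forward; pixel columns grow to the right and rows downward; lengths in m; the calibration is good to about 2 mm. A picture is of the moment at which its call begins: read the wrist's pose just before it. camera_info takes no time and is no camera call; for the wrist camera it gives the pose at the moment of the call.
- r.hand_in(): hands the job in; it is judged then, once.
The state is a dict: "clock": time; "joints": joint angles; "qvel": joint speeds; "tau": joint torques, N m; "tcp_pos": TCP position; "orientation": TCP orientation; "contact_force": force on the tool from outside, world axes, zero at the start; "moment": the same for the moment, N m; "grip_width": finger opening in m; "gripper_force": force on a finger pad.
Only numpy, scipy, OpenCV 4.12 (cv2) and the standard library are available. Lean on these libraries where they do the work, as an engineer would, in place of code of your own. Each camera call takes 0.05 s, during which the arm holds its last target. There are 200 camera calls.

### The job

Sort the salvaged parts into the trays: first put both battery packs into the red tray, and only then the two loudspeaker drivers into the blue tray and the plug-in charger into the yellow tray. Every part must end up lying flat on the floor of its tray, the way up it lies now and not on top of another part; set each one down gently rather than letting it fall. Leave the solder spool and the screwdriver where they are.

Things in the scene. Friction and masses are not known exactly. Their poses are not given: they have to be found in the camera images.
- pack_teal: battery pack in teal (blue-green) wrap: two cylindrical cells joined side by side, lying flat with a small white label on top; 65 mm long (its x) by 37 mm wide (its y) by 18.5 mm high, about 95 g; pick it across the 37 mm width; origin at the centre of its underside, z up; either end may point forward
- pack_pink: battery pack in pink wrap: two cylindrical cells joined side by side, lying flat with a small white label on top; 65 mm long (its x) by 37 mm wide (its y) by 18.5 mm high, about 95 g; pick it across the 37 mm width; origin at the centre of its underside, z up; either end may point forward
- driver_white: small round loudspeaker driver lying on its magnet, cone up, with a white cone and grey centre; 54 mm across and 29 mm high to the top of the small centre dome, about 110 g; black rim 54 mm in diameter from 19 to 26.5 mm above its underside, tapering below to a magnet 38 mm across; grip it by the rim in any direction; origin at the centre of its underside, z up, yaw is of no importance
- driver_black: small round loudspeaker driver lying on its magnet, cone up, with a black cone and brass centre; 54 mm across and 29 mm high to the top of the small centre dome, about 110 g; black rim 54 mm in diameter from 19 to 26.5 mm above its underside, tapering below to a magnet 38 mm across; grip it by the rim in any direction; origin at the centre of its underside, z up, yaw is of no importance
- charger: white plug-in wall charger lying on its side: a block 50 mm long (its x) by 34 mm wide (its y) by 28 mm high, about 60 g, with two brass pins 19 mm long and 4 mm thick sticking out of its +x end at mid-height; pick it across the 34 mm width; origin at the centre of the underside of the block, z up
- tray_red: open-topped red plastic sorting tray, fixed to the bench, 120 (its x) by 180 (its y) by 22 mm high outside; walls and floor 4 mm thick, inside 112 by 172 mm; origin at the centre of its underside on the bench, floor 4 mm above it, z up; its yaw varies
- tray_yellow: open-topped yellow plastic sorting tray, fixed to the bench, 120 (its x) by 180 (its y) by 22 mm high outside; walls and floor 4 mm thick, inside 112 by 172 mm; origin at the centre of its underside on the bench, floor 4 mm above it, z up; its yaw varies
- tray_blue: open-topped blue plastic sorting tray, fixed to the bench, 120 (its x) by 180 (its y) by 22 mm high outside; walls and floor 4 mm thick, inside 112 by 172 mm; origin at the centre of its underside on the bench, floor 4 mm above it, z up; its yaw varies
- solder_spool: spool of solder wire standing on its flange, grey wire between two blue flanges 48 mm in diameter, 30 mm high, about 200 g; stands in the row among the parts; not to be moved; origin at the centre of its underside
- screwdriver: orange-handled screwdriver lying on the bench at the robot's left, 190 mm long along its x (handle to -x), 26 mm high; not to be moved; origin on the bench under its middle

How it is judged:
By the outcome, as a careful person would: the job done as asked, in the order asked, and still so for the second after the job is handed in, with the robot touching nothing.
It also fails if it takes over 106 s, if anything falls off the work surface, if the arm or the gripper's body presses on something with over 40 N, if the wrist force passes 120 N, or if a joint passes its speed limit or range.

## Working session

There is one attempt and no reset: what is moved stays moved. The work goes in short steps, Python scripts to look and compute and a tool call to move; the robot and the scene stay as the last step left them, time stands still between calls to the robot, and variables do not carry over. Pictures are saved under pics/ and viewed, at most 14 in all, crops included, and the job is handed in when it is done.

Besides the shell and the picture viewer there is one more tool, called by a JSON object that holds its "api" and its "payload", one argument or row to a line. step_arm: Moves the arm, as the interface text tells. Its arguments: {"type":"object","properties":{"moves":{"type":"array","items":{"type":"object","properties":{"rx":{"type":"number"},"ry":{"type":"number"},"rz":{"type":"number"},"dx":{"type":"number"},"dy":{"type":"number"},"dz":{"type":"number"},"gripper":{"type":"number"}}}},"grip_force":{"type":"number"}},"required":["moves"]}

```bash
mkdir -p pics
python3 - <<'E'
from bench import r
import cv2
o=r.get_obs();print(o,r.tcp_to_tips)
for n in("top","scene"):
    f=r.grab_frame(n);cv2.imwrite(f"pics/{n}0.png",f)
    i=r.camera_info(n);print(n,i)
E
```

```text
{'clock': 0.0, 'joints': array([ 1.03592347,  0.47780216,  0.02233284,  1.55645536, -0.01150576,
        1.10929352, -0.08307558]), 'qvel': array([ 0.0008325 , -0.00034677,  0.0012439 ,  0.00091765,  0.00197508,
        0.00026439,  0.00140504]), 'tau': array([-3.61119428e-04, -5.96455228e+01,  1.60731878e+00, -2.81200022e+01,
        1.23968444e-02,  9.41581005e-03,  5.63356218e-05]), 'tcp_pos': array([ 0.2791716 , -0.61395576,  0.25232251]), 'orientation': array([-3.06860526e+00, -6.65001183e-01,  8.03380997e-04]), 'contact_force': array([ 0.16476478, -0.119329  , -0.5467932 ]), 'moment': array([ 0.00714595, -0.03114762, -0.02057927]), 'gripper_force': 0.0, 'grip_width': 0.08518337017905123} 0.022
top {'mtx': array([[374.9710013 ,   0.        , 317.78388029],
       [  0.        , 374.9710013 , 202.89095196],
       [  0.        ,   0.        ,   1.        ]]), 'D': array([-0.02519896,  0.        ,  0.        ,  0.        ,  0.        ]), 'rvec': array([ 2.00733156, -2.19447635,  0.24900965]), 'tvec': array([0.13616325, 0.53527994, 0.96177072])}
scene {'mtx': array([[459.44909345,   0.        , 318.99565799],
       [  0.        , 459.44909345, 198.16251665],
       [  0.        ,   0.        ,   1.        ]]), 'D': array([-0.08544168,  0.        ,  0.        ,  0.        ,  0.        ]), 'rvec': array([ 2.05012879,  1.5779853 , -0.50118164]), 'tvec': array([-0.20681499, -0.37513062,  1.52058641])}
```

View pics/top0.png

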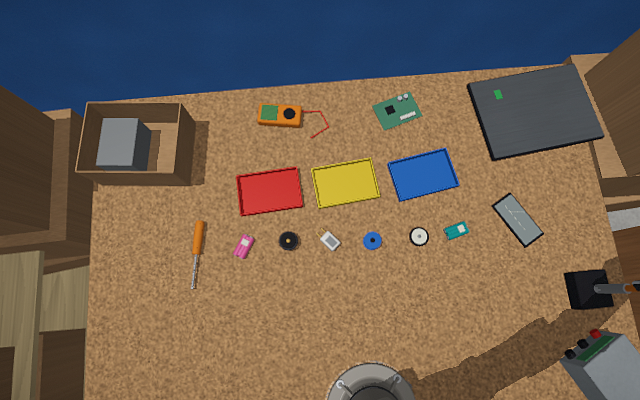

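View pics/scene0.png

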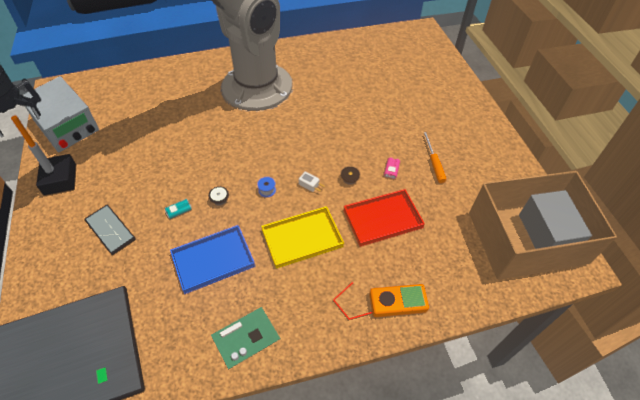

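The top view shows, at these pixels: pink pack (244,245), black driver (289,240), charger (330,240), spool (372,240), white driver (419,236) and teal pack (456,230). The trays are red (270,191), yellow (346,183) and blue (423,174). The scene view agrees. Next I measure them.

```bash
cat > h.py <<'E'
from bench import r
import cv2, numpy as np
from scipy.spatial.transform import Rotation as R
def ray(uv,z,info):
    """pixels (n,2) -> world points on plane z"""
    uv=np.asarray(uv,float).reshape(-1,1,2)
    n=cv2.undistortPoints(uv,info["mtx"],info["D"]).reshape(-1,2)
    Rm=cv2.Rodrigues(np.array(info["rvec"]))[0]
    C=-Rm.T@np.array(info["tvec"])
    d=np.c_[n,np.ones(len(n))]@Rm
    return C+d*((z-C[2])/d[:,2])[:,None]
def rect(P):
    """min-area rect of world pts: centre, (long,short) mm, yaw deg of long axis"""
    (c,(w,h),a)=cv2.minAreaRect((P[:,:2]*1000).astype(np.float32))
    if h>w: w,h,a=h,w,a+90
    return np.round(c,1),np.round((w,h),1),round((a+90)%180-90,1)
def go(xyz,yaw):
    """xyz m of the TCP, yaw deg of the closing line (tool y) in world; print rows' sums in tool axes (shift taken at current orientation)"""
    o=r.get_obs();M=R.from_rotvec(o["orientation"]).as_matrix()
    cur=np.degrees(np.arctan2(M[1,1],M[0,1]))
    dyaw=(yaw-cur+90)%180-90
    s=M.T@(np.array(xyz)-o["tcp_pos"])*1000
    # turn about tool z (which points down): world yaw +d = tool rz -d
    tgt=R.from_euler('z',cur+dyaw,degrees=True).as_matrix()@np.array([[0,1,0],[1,0,0],[0,0,-1.]])
    tgt=R.from_euler('z',cur+dyaw,degrees=True).as_matrix()@np.array([[0,1,0],[1,0,0],[0,0,-1.]])
    rv=np.degrees(R.from_matrix(M.T@tgt).as_rotvec())
    s2=tgt.T@(np.array(xyz)-o["tcp_pos"])*1000
    print("clock %.2f yaw %.1f tcp"%(o["clock"],cur),o["tcp_pos"].round(4),"j7 %.2f"%o["joints"][6],"turn",rv.round(1),"shift now",s.round(1),"shift after turn",s2.round(1),"F",o["contact_force"].round(1),"w %.4f"%o["grip_width"])
E
python3 - <<'E'
from h import *
f=cv2.imread("pics/top0.png");i=r.camera_info("top")
hsv=cv2.cvtColor(f,cv2.COLOR_BGR2HSV)
def comp(m,x,y,rad):
    k=np.zeros(m.shape,np.uint8);k[y-rad:y+rad,x-rad:x+rad]=255
    m=m.astype(np.uint8)*255&k
    c=max(cv2.findContours(m,cv2.RETR_EXTERNAL,cv2.CHAIN_APPROX_NONE)[0],key=cv2.contourArea)
    return c.reshape(-1,2)
H,S,V=[hsv[...,k].astype(int) for k in range(3)]
rows={"red":(((H<5)|(H>174))&(S>150),270,191,45,.022),"yellow":((H>23)&(H<33)&(S>170),346,183,45,.022),"blue":((H>100)&(H<125)&(S>140),423,174,45,.022),
"teal":((H>80)&(H<98)&(S>90)|(S<40)&(V>150),456,230,17,.012),"pink":((H>150)&(H<175)&(S>70)|(S<40)&(V>170),244,245,18,.012),
"white":((V<60)|(S<60)&(V>120),419,236,15,.0265),"black":((V<60),289,240,15,.0265),"charger":((S<60)&(V>90),330,240,15,.028),"spool":((H>100)&(H<125)&(S>140),372,240,15,.03)}
for n,(m,x,y,k,z) in rows.items():
    c=comp(m,x,y,k);print(n,*rect(ray(c,z,i)), "px",c.mean(0).round(1))
v=cv2.resize(f[205:265,225:475],None,fx=3.2,fy=3.2,interpolation=cv2.INTER_CUBIC);cv2.imwrite("pics/crop.png",v)
print(ray([[197,240],[194,288],[201,221]],0.01,i).round(3))
E
```

```text
red [603.  224.2] [179.2 122.8] -86.2 px [268.9 190.9]
yellow [608.4   4.1] [180.4 121.7] -84.3 px [344.7 182.8]
blue [ 613.7 -223. ] [183.  121.7] -80.0 px [422.5 174.4]
teal [ 443.2 -296.1] [63.2 34.6] -73.8 px [456.1 230.2]
pink [452.6 306.2] [62.7 35.6] -29.8 px [243.3 246. ]
white [ 434.4 -183.7] [50.6 50. ] -8.2 px [418.7 235.8]
black [454.5 177.5] [47.3 47.1] -4.4 px [288.2 240.5]
charger [444.3  64.7] [50.7 35.4] 39.7 px [329.7 240.4]
spool [433.5 -51.8] [49.6 44.2] -50.9 px [371.9 240.5]
[[0.481 0.436 0.01 ]
 [0.349 0.446 0.01 ]
 [0.534 0.423 0.01 ]]
```

View pics/crop.png

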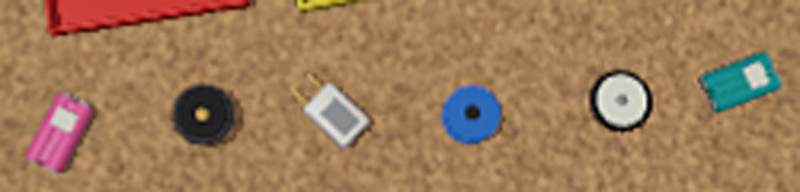

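All sizes match, so I'll approach the teal pack with a hover.

Run:
```python
from h import *
go([.443,-.296,.16],16.2)
```

```text
clock 0.10 yaw -65.5 tcp [ 0.2792 -0.614   0.2524] j7 -0.08 turn [ -0.1  -0.1 -81.7] shift now [ 280.8 -221.5   92.8] shift after turn [259.7 246.   92.4] F [ 0.3 -0.8 -0.5] w 0.0852
```

{"api": "step_arm", "payload": {
  "moves": [
    {"rz":-10.2},
    {"rz":-10.2},
    {"rz":-10.2},
    {"rz":-10.2},
    {"rz":-10.2},
    {"rz":-10.2},
    {"rz":-10.2},
    {"rz":-10.2},
    {"dx":32.5,"dy":30.7,"dz":11.5},
    {"dx":32.5,"dy":30.7,"dz":11.5},
    {"dx":32.5,"dy":30.7,"dz":11.5},
    {"dx":32.5,"dy":30.7,"dz":11.5},
    {"dx":32.5,"dy":30.7,"dz":11.5},
    {"dx":32.5,"dy":30.7,"dz":11.5},
    {"dx":32.5,"dy":30.7,"dz":11.5},
    {"dx":32.5,"dy":30.7,"dz":11.5},
    {}
  ],
  "grip_force": 30
}}

```text
invalid input at $.moves[0]: expected keys rx, ry, rz, dx, dy, dz, gripper
```

Run:
```python
from h import *
go([.443,-.296,.16],16.2)
i=r.camera_info("wrist");print(i)
cv2.imwrite("pics/w1.png",r.grab_frame("wrist"))
```

```text
clock 0.10 yaw -65.5 tcp [ 0.2792 -0.614   0.2524] j7 -0.08 turn [ -0.1  -0.1 -81.7] shift now [ 280.8 -221.5   92.8] shift after turn [259.7 246.   92.4] F [ 0.3 -0.8 -0.5] w 0.0852
{'mtx': array([[313.21274377,   0.        , 319.58950116],
       [  0.        , 313.21274377, 204.33855428],
       [  0.        ,   0.        ,   1.        ]]), 'D': array([-0.02438982,  0.        ,  0.        ,  0.        ,  0.        ]), 'rvec': array([-2.40445799,  1.54664207,  0.25286175]), 'tvec': array([-0.67440349, -0.04126528,  0.38003586])}
```

View pics/w1.png

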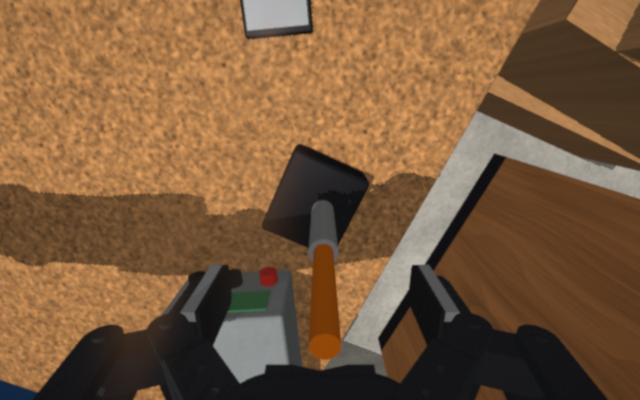

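The wrist view shows the solder iron stand (315,200), with its handle rising to (325,345) between the fingers. I'll lift first, then move level.

{"api": "step_arm", "payload": {
  "moves": [
    {"rx":0,"ry":0,"rz":0,"dx":0,"dy":0,"dz":-40,"gripper":1},
    {"rx":0,"ry":0,"rz":0,"dx":35,"dy":-28,"dz":0,"gripper":1},
    {"rx":0,"ry":0,"rz":0,"dx":35,"dy":-28,"dz":0,"gripper":1},
    {"rx":0,"ry":0,"rz":0,"dx":35,"dy":-28,"dz":0,"gripper":1},
    {"rx":0,"ry":0,"rz":0,"dx":35,"dy":-28,"dz":0,"gripper":1},
    {"rx":0,"ry":0,"rz":0,"dx":35,"dy":-28,"dz":0,"gripper":1},
    {"rx":0,"ry":0,"rz":0,"dx":35,"dy":-28,"dz":0,"gripper":1},
    {"rx":0,"ry":0,"rz":0,"dx":35,"dy":-28,"dz":0,"gripper":1},
    {"rx":0,"ry":0,"rz":0,"dx":35,"dy":-28,"dz":0,"gripper":1},
    {"rx":0,"ry":0,"rz":-10.2,"dx":0,"dy":0,"dz":14,"gripper":1},
    {"rx":0,"ry":0,"rz":-10.2,"dx":0,"dy":0,"dz":14,"gripper":1},
    {"rx":0,"ry":0,"rz":-10.2,"dx":0,"dy":0,"dz":14,"gripper":1},
    {"rx":0,"ry":0,"rz":-10.2,"dx":0,"dy":0,"dz":14,"gripper":1},
    {"rx":0,"ry":0,"rz":-10.2,"dx":0,"dy":0,"dz":14,"gripper":1},
    {"rx":0,"ry":0,"rz":-10.2,"dx":0,"dy":0,"dz":14,"gripper":1},
    {"rx":0,"ry":0,"rz":-10.2,"dx":0,"dy":0,"dz":14,"gripper":1},
    {"rx":0,"ry":0,"rz":-10.2,"dx":0,"dy":0,"dz":14,"gripper":1},
    {"rx":0,"ry":0,"rz":0,"dx":0,"dy":0,"dz":0,"gripper":1}
  ],
  "grip_force": 30
}}

```text
clock: 2.4
tcp_pos: [0.4407, -0.2943, 0.1802]
orientation: [-1.89, -2.506, -0.0]
contact_force: [0.9, -0.1, 0.1]
grip_width: 0.0852
gripper_force: 0.0
```

Run:
```python
from h import *
go([.443,-.296,.16],16.2)
cv2.imwrite("pics/w2.png",r.grab_frame("wrist"))
```

```text
clock 2.40 yaw 16.0 tcp [ 0.4407 -0.2943  0.1802] j7 0.60 turn [-0.1 -0.1 -0.2] shift now [-2.3  1.8 20.2] shift after turn [-2.3  1.7 20.2] F [ 0.9 -0.1  0.1] w 0.0852
```

View pics/w2.png

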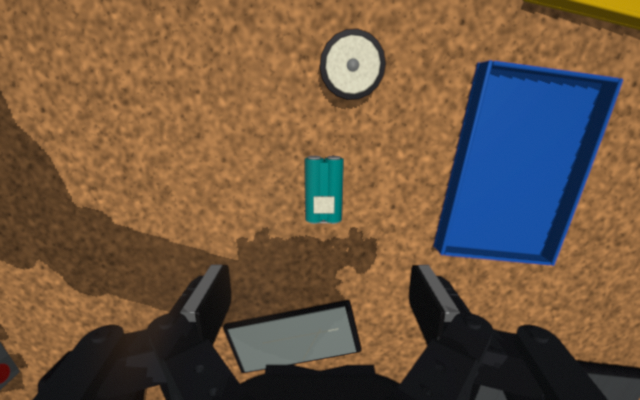

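The wrist view shows teal at (324,188), almost aligned with the fingers, and the white driver at (353,65). I'll cross-check both with rays.

```bash
cat >> h.py <<'E'
def masks(f):
    h=cv2.cvtColor(cv2.GaussianBlur(f,(3,3),0),cv2.COLOR_BGR2HSV).astype(int);H,S,V=h[...,0],h[...,1],h[...,2]
    return {"teal":((H>80)&(H<98)&(S>90),.012),"pink":((H>150)&(H<175)&(S>70),.012),"white":((S<60)&(V>120),.025),"light":((S<70)&(V>90),.028),"dark":(V<45,.0265)}
def find(f,info,name,lo=None,near=None,tag=True):
    """rect of the blob of colour nearest world point near (m)"""
    m,z=masks(f)[name];best=None
    m=cv2.morphologyEx(m.astype(np.uint8)*255,cv2.MORPH_CLOSE,np.ones((5,5)))
    for c in cv2.findContours(m,cv2.RETR_EXTERNAL,cv2.CHAIN_APPROX_NONE)[0]:
        if cv2.contourArea(c)<150: continue
        P=ray(c,z,info);q=rect(P);d=np.hypot(*(q[0]-np.array(near)*1000))
        if best is None or d<best[0]: best=(d,q,c.reshape(-1,2).mean(0).round(0))
    print(name,*best)
E
python3 - <<'E'
from h import *
f=cv2.imread("pics/w2.png");i=r.camera_info("wrist")
find(f,i,"teal",near=(.443,-.296))
find(f,i,"white",near=(.434,-.184))
go([.443,-.296,.026],16.2)
E
```

```text
teal 3.201562118716449 (array([ 446.1, -295.2]), array([64.2, 34.3]), -74.9) [324. 189.]
white 3.9812058474788925 (array([ 437.6, -182.3]), array([43.8, 43.3]), -73.8) [352.  64.]
clock 2.45 yaw 15.8 tcp [ 0.4412 -0.2946  0.181 ] j7 0.60 turn [-0.  -0.1 -0.4] shift now [ -2.    1.4 155. ] shift after turn [ -1.9   1.3 155. ] F [-0.5  0.   0.8] w 0.0854
```

{"api": "step_arm", "payload": {
  "moves": [
    {"rx":0,"ry":0,"rz":0,"dx":-2,"dy":3.4,"dz":40,"gripper":1},
    {"rx":0,"ry":0,"rz":0,"dx":0,"dy":0,"dz":40,"gripper":1},
    {"rx":0,"ry":0,"rz":0,"dx":0,"dy":0,"dz":40,"gripper":1},
    {"rx":0,"ry":0,"rz":0,"dx":0,"dy":0,"dz":25,"gripper":1},
    {"rx":0,"ry":0,"rz":0,"dx":0,"dy":0,"dz":12.5,"gripper":0.3},
    {"rx":0,"ry":0,"rz":0,"dx":0,"dy":0,"dz":0,"gripper":0.1},
    {"rx":0,"ry":0,"rz":0,"dx":0,"dy":0,"dz":0,"gripper":0},
    {"rx":0,"ry":0,"rz":0,"dx":0,"dy":0,"dz":0,"gripper":-0.3},
    {"rx":0,"ry":0,"rz":0,"dx":0,"dy":0,"dz":0,"gripper":-1},
    {"rx":0,"ry":0,"rz":0,"dx":0,"dy":0,"dz":0,"gripper":-1},
    {"rx":0,"ry":0,"rz":0,"dx":0,"dy":0,"dz":0,"gripper":-1},
    {"rx":0,"ry":0,"rz":0,"dx":0,"dy":0,"dz":0,"gripper":-1}
  ],
  "grip_force": 30
}}

```text
clock: 3.95
tcp_pos: [0.4462, -0.2962, 0.0252]
orientation: [1.889, 2.508, 0.0]
contact_force: [-0.6, 0.3, 6.8]
grip_width: 0.0362
gripper_force: 29.7
```

Run:
```python
from h import *
# red tray: centre, x-yaw 3.8; slots at +-43 along tray y
c=np.array([.603,.2242]);a=np.radians(3.8);ty=np.array([-np.sin(a),np.cos(a)])
print((c+.043*ty).round(4),(c-.043*ty).round(4))
go([*(c-.043*ty),.13],3.8)
```

```text
[0.6002 0.2671] [0.6058 0.1813]
clock 3.95 yaw 16.0 tcp [ 0.4462 -0.2962  0.0252] j7 0.48 turn [ 0.1  0.1 12.2] shift now [ 414.7  285.4 -105.1] shift after turn [ 465.8  190.9 -104.8] F [-0.6  0.3  6.8] w 0.0362
```

{"api": "step_arm", "payload": {
  "moves": [
    {"rx":0,"ry":0,"rz":0,"dx":0,"dy":0,"dz":-20,"gripper":-1},
    {"rx":0,"ry":0,"rz":6.1,"dx":0,"dy":0,"dz":-40,"gripper":-1},
    {"rx":0,"ry":0,"rz":6.1,"dx":0,"dy":0,"dz":-40,"gripper":-1},
    {"rx":0,"ry":0,"rz":0,"dx":22.8,"dy":8.9,"dz":0,"gripper":-1},
    {"rx":0,"ry":0,"rz":0,"dx":42,"dy":17,"dz":0,"gripper":-1},
    {"rx":0,"ry":0,"rz":0,"dx":42,"dy":17,"dz":0,"gripper":-1},
    {"rx":0,"ry":0,"rz":0,"dx":42,"dy":17,"dz":0,"gripper":-1},
    {"rx":0,"ry":0,"rz":0,"dx":42,"dy":17,"dz":0,"gripper":-1},
    {"rx":0,"ry":0,"rz":0,"dx":42,"dy":17,"dz":0,"gripper":-1},
    {"rx":0,"ry":0,"rz":0,"dx":42,"dy":17,"dz":0,"gripper":-1},
    {"rx":0,"ry":0,"rz":0,"dx":42,"dy":17,"dz":0,"gripper":-1},
    {"rx":0,"ry":0,"rz":0,"dx":42,"dy":17,"dz":0,"gripper":-1},
    {"rx":0,"ry":0,"rz":0,"dx":42,"dy":17,"dz":0,"gripper":-1},
    {"rx":0,"ry":0,"rz":0,"dx":42,"dy":17,"dz":0,"gripper":-1},
    {"rx":0,"ry":0,"rz":0,"dx":23,"dy":12,"dz":0,"gripper":-1},
    {"rx":0,"ry":0,"rz":0,"dx":0,"dy":0,"dz":0,"gripper":-1}
  ],
  "grip_force": 30
}}

```text
clock: 5.95
tcp_pos: [0.6047, 0.1849, 0.1243]
orientation: [-2.141, -2.298, -0.003]
contact_force: [-0.1, 0.9, -1.5]
grip_width: 0.0358
gripper_force: 30.6
```

Run:
```python
from h import *
go([.6058,.1813,.034],3.8)
i=r.camera_info("wrist");f=r.grab_frame("wrist");cv2.imwrite("pics/w3.png",f)
find(f,i,"pink",near=(.4526,.306))
```

```text
clock 5.95 yaw 4.0 tcp [0.6047 0.1849 0.1243] j7 -0.53 turn [ 0.1 -0.1  0.2] shift now [-3.8  0.7 90.3] shift after turn [-3.7  0.8 90.3] F [-0.1  0.9 -1.5] w 0.0358
pink 2.1470910553583686 (array([453.6, 307.9]), array([69.6, 36.2]), -29.9) [109.  27.]
```

View pics/w3.png

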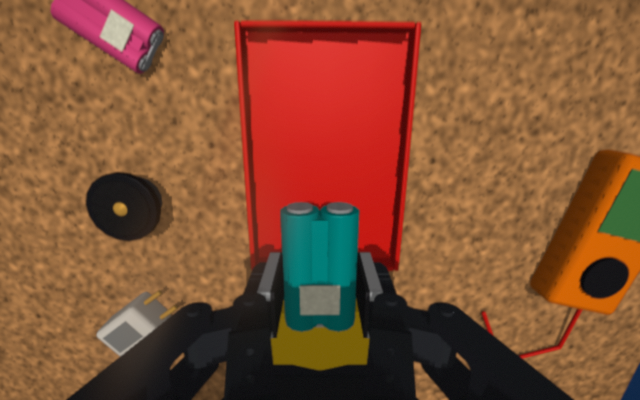

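{"api": "step_arm", "payload": {
  "moves": [
    {"rx":0,"ry":0,"rz":0,"dx":-3.7,"dy":0.8,"dz":30,"gripper":-1},
    {"rx":0,"ry":0,"rz":0,"dx":0,"dy":0,"dz":35,"gripper":-1},
    {"rx":0,"ry":0,"rz":0,"dx":0,"dy":0,"dz":18,"gripper":-1},
    {"rx":0,"ry":0,"rz":0,"dx":0,"dy":0,"dz":6,"gripper":-1},
    {"rx":0,"ry":0,"rz":0,"dx":0,"dy":0,"dz":3,"gripper":-1},
    {"rx":0,"ry":0,"rz":0,"dx":0,"dy":0,"dz":1,"gripper":-1},
    {"rx":0,"ry":0,"rz":0,"dx":0,"dy":0,"dz":0,"gripper":-1}
  ],
  "grip_force": 30
}}

```text
clock: 6.88
tcp_pos: [0.6061, 0.1785, 0.0316]
orientation: [2.145, 2.294, 0.002]
contact_force: [-0.8, 0.0, -0.3]
grip_width: 0.0358
gripper_force: 30.6
```

{"api": "step_arm", "payload": {
  "moves": [
    {"rx":0,"ry":0,"rz":0,"dx":0,"dy":0,"dz":1,"gripper":-1},
    {"rx":0,"ry":0,"rz":0,"dx":0,"dy":0,"dz":1,"gripper":-1},
    {"rx":0,"ry":0,"rz":0,"dx":0,"dy":0,"dz":0.6,"gripper":-1},
    {"rx":0,"ry":0,"rz":0,"dx":0,"dy":0,"dz":0,"gripper":-1}
  ],
  "grip_force": 30
}}

```text
clock: 7.38
tcp_pos: [0.6059, 0.1784, 0.0292]
orientation: [2.145, 2.294, 0.0]
contact_force: [-2.9, -1.5, 7.2]
grip_width: 0.0358
gripper_force: 31.4
```

{"api": "step_arm", "payload": {
  "moves": [
    {"rx":0,"ry":0,"rz":0,"dx":0,"dy":0,"dz":0,"gripper":0},
    {"rx":0,"ry":0,"rz":0,"dx":0,"dy":0,"dz":0,"gripper":0.2},
    {"rx":0,"ry":0,"rz":0,"dx":0,"dy":0,"dz":0,"gripper":0.2},
    {"rx":0,"ry":0,"rz":0,"dx":0,"dy":0,"dz":-15,"gripper":0.2},
    {"rx":0,"ry":0,"rz":0,"dx":0,"dy":0,"dz":-40,"gripper":0.2},
    {"rx":0,"ry":0,"rz":0,"dx":0,"dy":0,"dz":-50,"gripper":1},
    {"rx":0,"ry":0,"rz":0,"dx":27.8,"dy":-28.7,"dz":-5,"gripper":1},
    {"rx":0,"ry":0,"rz":0,"dx":27.8,"dy":-28.7,"dz":-5,"gripper":1},
    {"rx":0,"ry":0,"rz":0,"dx":27.8,"dy":-28.7,"dz":0,"gripper":1},
    {"rx":0,"ry":0,"rz":0,"dx":27.8,"dy":-28.7,"dz":0,"gripper":1},
    {"rx":0,"ry":0,"rz":0,"dx":27.8,"dy":-28.7,"dz":0,"gripper":1},
    {"rx":0,"ry":0,"rz":-9.3,"dx":0,"dy":0,"dz":0,"gripper":1},
    {"rx":0,"ry":0,"rz":-9.3,"dx":0,"dy":0,"dz":0,"gripper":1},
    {"rx":0,"ry":0,"rz":-9.3,"dx":0,"dy":0,"dz":0,"gripper":1},
    {"rx":0,"ry":0,"rz":-9.3,"dx":0,"dy":0,"dz":0,"gripper":1},
    {"rx":0,"ry":0,"rz":-9.3,"dx":0,"dy":0,"dz":0,"gripper":1},
    {"rx":0,"ry":0,"rz":-9.3,"dx":0,"dy":0,"dz":0,"gripper":1},
    {"rx":0,"ry":0,"rz":0,"dx":0,"dy":0,"dz":0,"gripper":1}
  ],
  "grip_force": 30
}}

```text
clock: 9.62
tcp_pos: [0.4534, 0.3073, 0.144]
orientation: [0.825, 3.031, 0.001]
contact_force: [-0.4, 0.2, 0.1]
grip_width: 0.0852
gripper_force: 0.0
```

Run:
```python
from h import *
go([.453,.307,.026],60)
i=r.camera_info("wrist");f=r.grab_frame("wrist");cv2.imwrite("pics/w4.png",f)
find(f,i,"pink",near=(.4526,.306))
f=r.grab_frame("top");cv2.imwrite("pics/top1.png",f);find(f,r.camera_info("top"),"teal",near=(.6,.18))
```

```text
clock 9.62 yaw 59.6 tcp [0.4534 0.3073 0.144 ] j7 0.00 turn [ 0.   0.  -0.4] shift now [  0.2  -0.6 118. ] shift after turn [  0.2  -0.5 118. ] F [-0.4  0.2  0.1] w 0.0852
pink 2.061552812808811 (array([454.2, 307.3]), array([64.2, 35.5]), -30.2) [320. 199.]
teal 4.909175083453409 (array([604.9, 179.7]), array([60. , 33.1]), -86.0) [284. 190.]
```

View pics/w4.png

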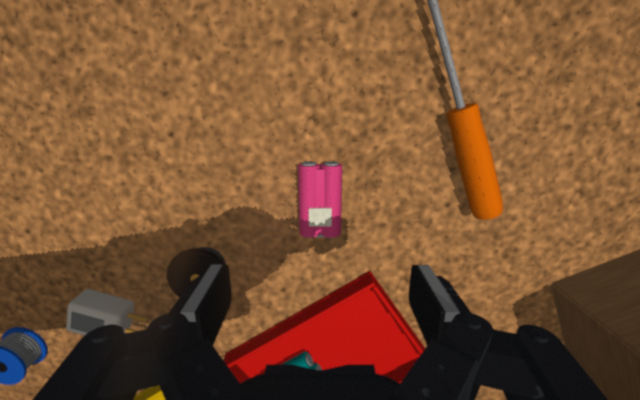

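The wrist view shows pink at (320,199), centred and square to the fingers. Teal lies in the red tray at about (605,180) mm. I'll descend and grasp pink.

{"api": "step_arm", "payload": {
  "moves": [
    {"rx":0,"ry":0,"rz":-0.4,"dx":0,"dy":0,"dz":40,"gripper":1},
    {"rx":0,"ry":0,"rz":0,"dx":0,"dy":0,"dz":40,"gripper":1},
    {"rx":0,"ry":0,"rz":0,"dx":0,"dy":0,"dz":26,"gripper":0.5},
    {"rx":0,"ry":0,"rz":0,"dx":0,"dy":0,"dz":11,"gripper":0.2},
    {"rx":0,"ry":0,"rz":0,"dx":0,"dy":0,"dz":0,"gripper":0},
    {"rx":0,"ry":0,"rz":0,"dx":0,"dy":0,"dz":0,"gripper":-0.3},
    {"rx":0,"ry":0,"rz":0,"dx":0,"dy":0,"dz":0,"gripper":-1},
    {"rx":0,"ry":0,"rz":0,"dx":0,"dy":0,"dz":0,"gripper":-1},
    {"rx":0,"ry":0,"rz":0,"dx":0,"dy":0,"dz":0,"gripper":-1}
  ],
  "grip_force": 30
}}

```text
clock: 10.85
tcp_pos: [0.4537, 0.3077, 0.0271]
orientation: [0.812, 3.034, 0.001]
contact_force: [-0.5, -1.3, 6.3]
grip_width: 0.0358
gripper_force: 30.5
```

Run:
```python
from h import *
go([.6000,.2680,.125],3.8)
```

```text
clock 10.85 yaw 60.0 tcp [0.4537 0.3077 0.0271] j7 -0.12 turn [ 0.1  0.  56.2] shift now [-146.6   38.8  -97.8] shift after turn [-49.3 143.3 -97.9] F [-0.5 -1.3  6.3] w 0.0358
```

{"api": "step_arm", "payload": {
  "moves": [
    {"rx":0,"ry":0,"rz":0,"dx":0,"dy":0,"dz":-20,"gripper":-1},
    {"rx":0,"ry":0,"rz":0,"dx":0,"dy":0,"dz":-40,"gripper":-1},
    {"rx":0,"ry":0,"rz":9.4,"dx":0,"dy":0,"dz":-38,"gripper":-1},
    {"rx":0,"ry":0,"rz":9.4,"dx":0,"dy":0,"dz":0,"gripper":-1},
    {"rx":0,"ry":0,"rz":9.4,"dx":0,"dy":0,"dz":0,"gripper":-1},
    {"rx":0,"ry":0,"rz":9.4,"dx":0,"dy":0,"dz":0,"gripper":-1},
    {"rx":0,"ry":0,"rz":9.4,"dx":0,"dy":0,"dz":0,"gripper":-1},
    {"rx":0,"ry":0,"rz":9.3,"dx":0,"dy":0,"dz":0,"gripper":-1},
    {"rx":0,"ry":0,"rz":0,"dx":-12.3,"dy":36,"dz":0,"gripper":-1},
    {"rx":0,"ry":0,"rz":0,"dx":-12.3,"dy":36,"dz":0,"gripper":-1},
    {"rx":0,"ry":0,"rz":0,"dx":-12.3,"dy":36,"dz":0,"gripper":-1},
    {"rx":0,"ry":0,"rz":0,"dx":-12.3,"dy":35.3,"dz":0,"gripper":-1},
    {"rx":0,"ry":0,"rz":0,"dx":0,"dy":0,"dz":0,"gripper":-1}
  ],
  "grip_force": 30
}}

```text
clock: 12.48
tcp_pos: [0.6023, 0.2654, 0.1251]
orientation: [2.152, 2.287, 0.002]
contact_force: [-1.6, -0.5, 0.2]
grip_width: 0.0356
gripper_force: 30.3
```

Run:
```python
from h import *
go([.6000,.2680,.031],3.8)
i=r.camera_info("wrist");f=r.grab_frame("wrist");cv2.imwrite("pics/w5.png",f)
```

```text
clock 12.47 yaw 3.5 tcp [0.6023 0.2654 0.1251] j7 -0.65 turn [ 0.1 -0.  -0.3] shift now [ 2.7 -2.3 94.1] shift after turn [ 2.7 -2.1 94.1] F [-1.6 -0.5  0.2] w 0.0356
```

View pics/w5.png

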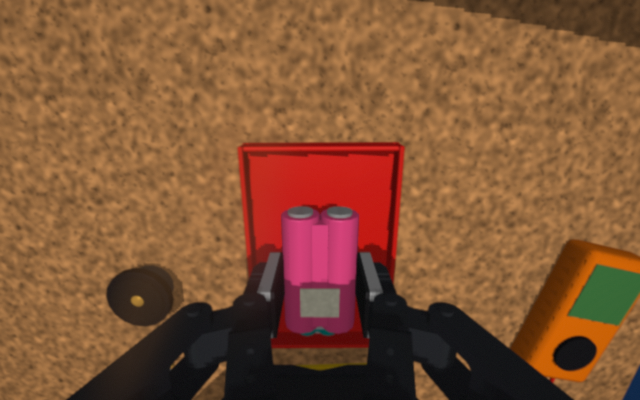

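Pink is held square at (320,270), with the red tray's far wall at row 148. I'll lower it.

{"api": "step_arm", "payload": {
  "moves": [
    {"rx":0,"ry":0,"rz":0,"dx":2.7,"dy":-2,"dz":30,"gripper":-1},
    {"rx":0,"ry":0,"rz":0,"dx":0,"dy":0,"dz":35,"gripper":-1},
    {"rx":0,"ry":0,"rz":0,"dx":0,"dy":0,"dz":18,"gripper":-1},
    {"rx":0,"ry":0,"rz":0,"dx":0,"dy":0,"dz":6,"gripper":-1},
    {"rx":0,"ry":0,"rz":0,"dx":0,"dy":0,"dz":2,"gripper":-1},
    {"rx":0,"ry":0,"rz":0,"dx":0,"dy":0,"dz":1,"gripper":-1},
    {"rx":0,"ry":0,"rz":0,"dx":0,"dy":0,"dz":1,"gripper":-1},
    {"rx":0,"ry":0,"rz":0,"dx":0,"dy":0,"dz":1,"gripper":-1},
    {"rx":0,"ry":0,"rz":0,"dx":0,"dy":0,"dz":0,"gripper":-1}
  ],
  "grip_force": 30
}}

```text
clock: 13.65
tcp_pos: [0.5976, 0.2703, 0.0311]
orientation: [2.147, 2.292, 0.001]
contact_force: [-1.8, -1.0, 5.3]
grip_width: 0.0357
gripper_force: 30.9
```

{"api": "step_arm", "payload": {
  "moves": [
    {"rx":0,"ry":0,"rz":0,"dx":0,"dy":0,"dz":0,"gripper":0},
    {"rx":0,"ry":0,"rz":0,"dx":0,"dy":0,"dz":0,"gripper":0.2},
    {"rx":0,"ry":0,"rz":0,"dx":0,"dy":0,"dz":0,"gripper":0.2},
    {"rx":0,"ry":0,"rz":0,"dx":0,"dy":0,"dz":-15,"gripper":0.2},
    {"rx":0,"ry":0,"rz":0,"dx":0,"dy":0,"dz":-40,"gripper":0.2},
    {"rx":0,"ry":0,"rz":0,"dx":0,"dy":0,"dz":-50,"gripper":1},
    {"rx":0,"ry":0,"rz":0,"dx":-16.5,"dy":-30,"dz":0,"gripper":1},
    {"rx":0,"ry":0,"rz":0,"dx":-16.5,"dy":-30,"dz":0,"gripper":1},
    {"rx":0,"ry":0,"rz":0,"dx":-16.5,"dy":-30,"dz":0,"gripper":1},
    {"rx":0,"ry":0,"rz":0,"dx":-16.5,"dy":-30,"dz":0,"gripper":1},
    {"rx":0,"ry":0,"rz":0,"dx":-16.5,"dy":-30,"dz":0,"gripper":1},
    {"rx":0,"ry":0,"rz":0,"dx":0,"dy":0,"dz":0,"gripper":1}
  ],
  "grip_force": 30
}}

```text
clock: 15.15
tcp_pos: [0.4512, 0.1765, 0.1359]
orientation: [2.147, 2.292, -0.002]
contact_force: [0.2, -0.6, 0.7]
grip_width: 0.0853
gripper_force: 0.0
```

Run:
```python
from h import *
go([.454,.1775,.026],4)
i=r.camera_info("wrist");f=r.grab_frame("wrist");cv2.imwrite("pics/w6.png",f)
find(f,i,"dark",near=(.454,.1775))
f=r.grab_frame("top");cv2.imwrite("pics/top2.png",f);i=r.camera_info("top");find(f,i,"teal",near=(.6,.18));find(f,i,"pink",near=(.6,.268))
```

```text
clock 15.15 yaw 3.7 tcp [0.4512 0.1765 0.1359] j7 -0.63 turn [-0.   0.1 -0.3] shift now [  1.    3.  109.9] shift after turn [  0.8   2.9 109.9] F [ 0.2 -0.6  0.7] w 0.0853
dark 5.3907327887774175 (array([457.5, 181.6]), array([51.1, 50.7]), 67.9) [327. 203.]Traceback (most recent call last):
  File "<stdin>", line 5, in <module>
  File "h.py", line 40, in find
    print(name,*best)
    ~~~~~^^^^^^^^^^^^
TypeError: Value after * must be an iterable, not NoneType
```

View pics/w6.png

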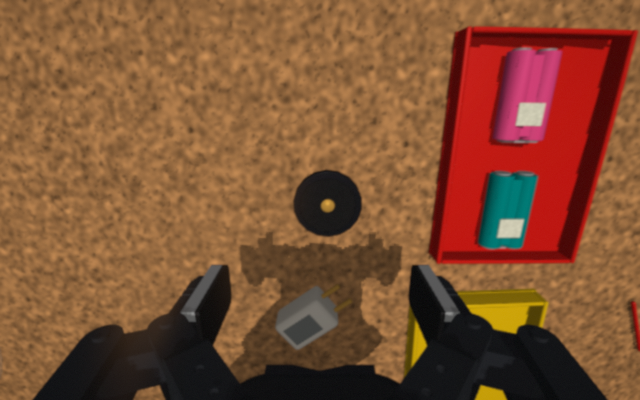

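Both packs lie flat and apart in the red tray, pink at (527,95) and teal at (507,210). The black driver is at (327,205), about 5 mm off the finger midline. I'll correct for that and grasp it.

{"api": "step_arm", "payload": {
  "moves": [
    {"rx":0,"ry":0,"rz":0,"dx":3.2,"dy":5.5,"dz":40,"gripper":1},
    {"rx":0,"ry":0,"rz":0,"dx":0,"dy":0,"dz":35,"gripper":1},
    {"rx":0,"ry":0,"rz":0,"dx":0,"dy":0,"dz":25,"gripper":1},
    {"rx":0,"ry":0,"rz":0,"dx":0,"dy":0,"dz":12,"gripper":1},
    {"rx":0,"ry":0,"rz":0,"dx":0,"dy":0,"dz":0,"gripper":0.5},
    {"rx":0,"ry":0,"rz":0,"dx":0,"dy":0,"dz":0,"gripper":0.3},
    {"rx":0,"ry":0,"rz":0,"dx":0,"dy":0,"dz":0,"gripper":0.2},
    {"rx":0,"ry":0,"rz":0,"dx":0,"dy":0,"dz":0,"gripper":-0.2},
    {"rx":0,"ry":0,"rz":0,"dx":0,"dy":0,"dz":0,"gripper":-1},
    {"rx":0,"ry":0,"rz":0,"dx":0,"dy":0,"dz":0,"gripper":-1}
  ],
  "grip_force": 30
}}

```text
clock: 16.5
tcp_pos: [0.4588, 0.1821, 0.0244]
orientation: [2.147, 2.292, 0.003]
contact_force: [-1.5, -0.2, 5.9]
grip_width: 0.0525
gripper_force: 31.0
```

Run:
```python
from h import *
c=np.array([.6137,-.223]);a=np.radians(10);ty=np.array([-np.sin(a),np.cos(a)])
print((c+.043*ty).round(4),(c-.043*ty).round(4))
go([*(c-.043*ty),.125],10)
```

```text
[ 0.6062 -0.1807] [ 0.6212 -0.2653]
clock 16.50 yaw 3.8 tcp [0.4588 0.1821 0.0244] j7 -0.75 turn [ 0.1 -0.  -6.2] shift now [-457.   132.9 -100.7] shift after turn [-468.8   82.3 -100.6] F [-1.5 -0.2  5.9] w 0.0525
```

{"api": "step_arm", "payload": {
  "moves": [
    {"rx":0,"ry":0,"rz":0,"dx":0,"dy":0,"dz":-15,"gripper":-1},
    {"rx":0,"ry":0,"rz":-6.2,"dx":0,"dy":0,"dz":-40,"gripper":-1},
    {"rx":0,"ry":0,"rz":0,"dx":0,"dy":0,"dz":-45,"gripper":-1},
    {"rx":0,"ry":0,"rz":0,"dx":-23,"dy":4,"dz":0,"gripper":-1},
    {"rx":0,"ry":0,"rz":0,"dx":-42,"dy":7.4,"dz":0,"gripper":-1},
    {"rx":0,"ry":0,"rz":0,"dx":-42,"dy":7.4,"dz":0,"gripper":-1},
    {"rx":0,"ry":0,"rz":0,"dx":-42,"dy":7.4,"dz":0,"gripper":-1},
    {"rx":0,"ry":0,"rz":0,"dx":-42,"dy":7.4,"dz":0,"gripper":-1},
    {"rx":0,"ry":0,"rz":0,"dx":-42,"dy":7.4,"dz":0,"gripper":-1},
    {"rx":0,"ry":0,"rz":0,"dx":-42,"dy":7.4,"dz":0,"gripper":-1},
    {"rx":0,"ry":0,"rz":0,"dx":-42,"dy":7.4,"dz":0,"gripper":-1},
    {"rx":0,"ry":0,"rz":0,"dx":-42,"dy":7.4,"dz":0,"gripper":-1},
    {"rx":0,"ry":0,"rz":0,"dx":-42,"dy":7.4,"dz":0,"gripper":-1},
    {"rx":0,"ry":0,"rz":0,"dx":-42,"dy":7.4,"dz":0,"gripper":-1},
    {"rx":0,"ry":0,"rz":0,"dx":-26,"dy":4.3,"dz":0,"gripper":-1},
    {"rx":0,"ry":0,"rz":0,"dx":0,"dy":0,"dz":0,"gripper":-1}
  ],
  "grip_force": 30
}}

```text
clock: 18.5
tcp_pos: [0.62, -0.2695, 0.124]
orientation: [2.025, 2.4, -0.001]
contact_force: [-1.0, -0.1, -1.3]
grip_width: 0.0526
gripper_force: 32.1
```

Run:
```python
from h import *
go([.6212,-.2653,.0285],10)
i=r.camera_info("wrist");f=r.grab_frame("wrist");cv2.imwrite("pics/w7.png",f)
```

```text
clock 18.50 yaw 9.7 tcp [ 0.62   -0.2695  0.124 ] j7 0.31 turn [ 0.   0.1 -0.3] shift now [ 4.1  1.8 95.5] shift after turn [ 3.9  1.9 95.5] F [-1.  -0.1 -1.3] w 0.0526
```

View pics/w7.png

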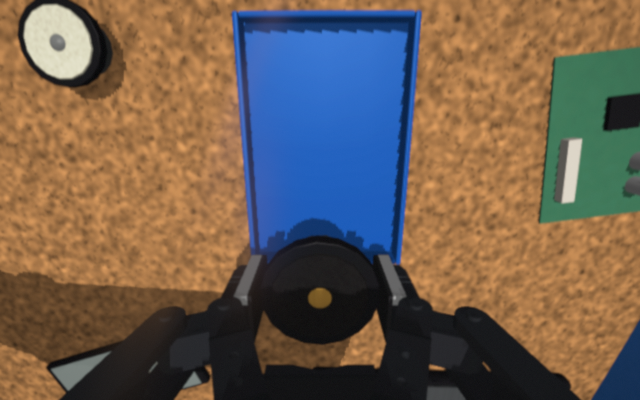

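The black driver is level in the grip at (320,290) over the near slot of the blue tray. I'll lower it.

{"api": "step_arm", "payload": {
  "moves": [
    {"rx":0,"ry":0,"rz":0,"dx":1.5,"dy":1,"dz":30,"gripper":-1},
    {"rx":0,"ry":0,"rz":0,"dx":0,"dy":0,"dz":35,"gripper":-1},
    {"rx":0,"ry":0,"rz":0,"dx":0,"dy":0,"dz":18,"gripper":-1},
    {"rx":0,"ry":0,"rz":0,"dx":0,"dy":0,"dz":6,"gripper":-1},
    {"rx":0,"ry":0,"rz":0,"dx":0,"dy":0,"dz":2,"gripper":-1},
    {"rx":0,"ry":0,"rz":0,"dx":0,"dy":0,"dz":1,"gripper":-1},
    {"rx":0,"ry":0,"rz":0,"dx":0,"dy":0,"dz":1,"gripper":-1},
    {"rx":0,"ry":0,"rz":0,"dx":0,"dy":0,"dz":1,"gripper":-1},
    {"rx":0,"ry":0,"rz":0,"dx":0,"dy":0,"dz":0,"gripper":-1}
  ],
  "grip_force": 30
}}

```text
clock: 19.68
tcp_pos: [0.621, -0.2645, 0.0293]
orientation: [2.02, 2.406, 0.0]
contact_force: [-0.3, 0.1, -0.9]
grip_width: 0.0529
gripper_force: 32.1
```

{"api": "step_arm", "payload": {
  "moves": [
    {"rx":0,"ry":0,"rz":0,"dx":0,"dy":0,"dz":0.8,"gripper":-1},
    {"rx":0,"ry":0,"rz":0,"dx":0,"dy":0,"dz":0.7,"gripper":-1},
    {"rx":0,"ry":0,"rz":0,"dx":0,"dy":0,"dz":0,"gripper":-1}
  ],
  "grip_force": 30
}}

```text
clock: 20.05
tcp_pos: [0.6211, -0.2645, 0.0285]
orientation: [2.02, 2.405, -0.0]
contact_force: [-2.1, 1.0, 5.4]
grip_width: 0.0522
gripper_force: 32.6
```

{"api": "step_arm", "payload": {
  "moves": [
    {"rx":0,"ry":0,"rz":0,"dx":0,"dy":0,"dz":0,"gripper":0.4},
    {"rx":0,"ry":0,"rz":0,"dx":0,"dy":0,"dz":0,"gripper":0.55},
    {"rx":0,"ry":0,"rz":0,"dx":0,"dy":0,"dz":0,"gripper":0.55},
    {"rx":0,"ry":0,"rz":0,"dx":0,"dy":0,"dz":-10,"gripper":0.55},
    {"rx":0,"ry":0,"rz":0,"dx":0,"dy":0,"dz":-40,"gripper":0.55},
    {"rx":0,"ry":0,"rz":0,"dx":0,"dy":0,"dz":-55,"gripper":1},
    {"rx":0,"ry":0,"rz":0,"dx":18.8,"dy":-27.8,"dz":0,"gripper":1},
    {"rx":0,"ry":0,"rz":0,"dx":18.8,"dy":-27.8,"dz":0,"gripper":1},
    {"rx":0,"ry":0,"rz":0,"dx":18.8,"dy":-27.8,"dz":0,"gripper":1},
    {"rx":0,"ry":0,"rz":0,"dx":18.8,"dy":-27.8,"dz":0,"gripper":1},
    {"rx":0,"ry":0,"rz":0,"dx":18.8,"dy":-27.8,"dz":0,"gripper":1},
    {"rx":0,"ry":0,"rz":0,"dx":18.8,"dy":-27.8,"dz":0,"gripper":1},
    {"rx":0,"ry":0,"rz":0,"dx":0,"dy":0,"dz":0,"gripper":1},
    {"rx":0,"ry":0,"rz":0,"dx":0,"dy":0,"dz":0,"gripper":1}
  ],
  "grip_force": 30
}}

```text
clock: 21.8
tcp_pos: [0.4383, -0.1826, 0.1335]
orientation: [2.019, 2.404, 0.001]
contact_force: [0.5, -0.1, -0.2]
grip_width: 0.0853
gripper_force: 0.0
```

Run:
```python
from h import *
go([.437,-.182,.024],10)
i=r.camera_info("wrist");f=r.grab_frame("wrist");cv2.imwrite("pics/w8.png",f)
find(f,i,"white",near=(.437,-.182))
```

```text
clock 21.80 yaw 10.0 tcp [ 0.4383 -0.1826  0.1335] j7 0.26 turn [ 0.1  0.1 -0. ] shift now [  0.9  -1.4 109.5] shift after turn [  0.8  -1.2 109.5] F [ 0.5 -0.1 -0.2] w 0.0853
white 0.7071067811865476 (array([ 436.5, -182.5]), array([43. , 42.9]), 9.9) [316. 209.]
```

View pics/w8.png

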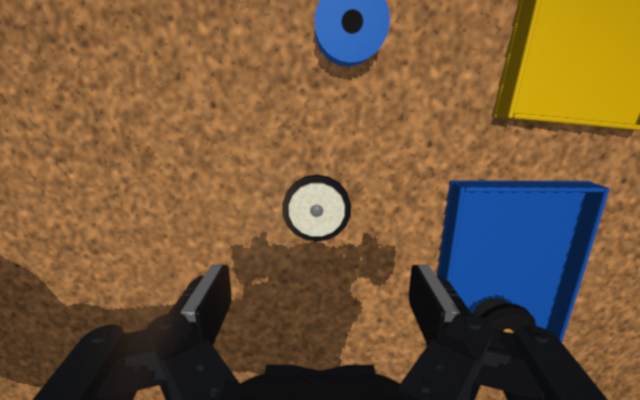

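The white driver at (316,209) measures (436.5,-182.5), and the black one is down in the blue tray at (508,320). I'll grasp white.

{"api": "step_arm", "payload": {
  "moves": [
    {"rx":0,"ry":0,"rz":0,"dx":0.4,"dy":-1.6,"dz":40,"gripper":1},
    {"rx":0,"ry":0,"rz":0,"dx":0,"dy":0,"dz":35,"gripper":1},
    {"rx":0,"ry":0,"rz":0,"dx":0,"dy":0,"dz":22.5,"gripper":1},
    {"rx":0,"ry":0,"rz":0,"dx":0,"dy":0,"dz":12,"gripper":1},
    {"rx":0,"ry":0,"rz":0,"dx":0,"dy":0,"dz":0,"gripper":0.5},
    {"rx":0,"ry":0,"rz":0,"dx":0,"dy":0,"dz":0,"gripper":0.3},
    {"rx":0,"ry":0,"rz":0,"dx":0,"dy":0,"dz":0,"gripper":0.2},
    {"rx":0,"ry":0,"rz":0,"dx":0,"dy":0,"dz":0,"gripper":-0.2},
    {"rx":0,"ry":0,"rz":0,"dx":0,"dy":0,"dz":0,"gripper":-1},
    {"rx":0,"ry":0,"rz":0,"dx":0,"dy":0,"dz":0,"gripper":-1}
  ],
  "grip_force": 30
}}

```text
clock: 23.1
tcp_pos: [0.4364, -0.1824, 0.0242]
orientation: [2.019, 2.404, 0.001]
contact_force: [-1.3, 0.2, 6.6]
grip_width: 0.053
gripper_force: 31.2
```

Run:
```python
from h import *
go([.6062,-.1807,.125],10)
```

```text
clock 23.10 yaw 9.9 tcp [ 0.4364 -0.1824  0.0242] j7 0.14 turn [ 0.1  0.1 -0.1] shift now [ -27.8  167.7 -100.4] shift after turn [ -27.9  167.5 -100.8] F [-1.3  0.2  6.6] w 0.0530
```

{"api": "step_arm", "payload": {
  "moves": [
    {"rx":0,"ry":0,"rz":0,"dx":0,"dy":0,"dz":-15,"gripper":-1},
    {"rx":0,"ry":0,"rz":0,"dx":0,"dy":0,"dz":-40,"gripper":-1},
    {"rx":0,"ry":0,"rz":0,"dx":0,"dy":0,"dz":-45,"gripper":-1},
    {"rx":0,"ry":0,"rz":0,"dx":-5.6,"dy":33.5,"dz":0,"gripper":-1},
    {"rx":0,"ry":0,"rz":0,"dx":-5.6,"dy":33.5,"dz":0,"gripper":-1},
    {"rx":0,"ry":0,"rz":0,"dx":-5.6,"dy":33.5,"dz":0,"gripper":-1},
    {"rx":0,"ry":0,"rz":0,"dx":-5.6,"dy":33.5,"dz":0,"gripper":-1},
    {"rx":0,"ry":0,"rz":0,"dx":-5.6,"dy":33.5,"dz":0,"gripper":-1},
    {"rx":0,"ry":0,"rz":0,"dx":0,"dy":0,"dz":0,"gripper":-1},
    {"rx":0,"ry":0,"rz":0,"dx":0,"dy":0,"dz":0,"gripper":-1}
  ],
  "grip_force": 30
}}

```text
clock: 24.35
tcp_pos: [0.6044, -0.1808, 0.1235]
orientation: [-2.02, -2.405, 0.001]
contact_force: [0.5, -0.3, -2.2]
grip_width: 0.0526
gripper_force: 32.1
```

Run:
```python
from h import *
go([.6062,-.1807,.0283],10)
i=r.camera_info("wrist");f=r.grab_frame("wrist");cv2.imwrite("pics/w9.png",f)
```

```text
clock 24.35 yaw 9.9 tcp [ 0.6044 -0.1808  0.1235] j7 0.16 turn [-0.1 -0.  -0.1] shift now [-0.2  1.8 95.2] shift after turn [-0.2  1.7 95.2] F [ 0.5 -0.3 -2.2] w 0.0526
```

View pics/w9.png

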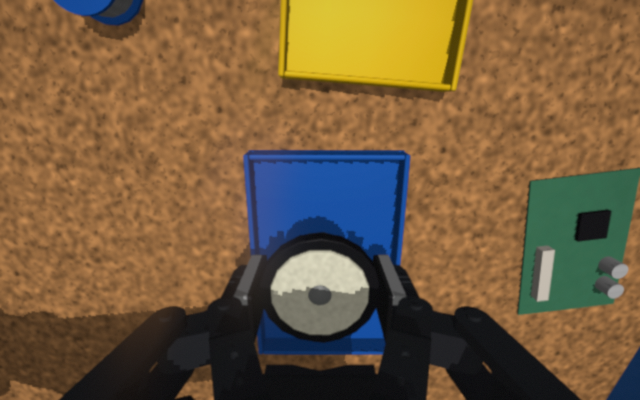

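The white driver is level at (320,290) over the blue tray's far slot. I'll lower it.

{"api": "step_arm", "payload": {
  "moves": [
    {"rx":0,"ry":0,"rz":0,"dx":0,"dy":3,"dz":30,"gripper":-1},
    {"rx":0,"ry":0,"rz":0,"dx":0,"dy":0,"dz":35,"gripper":-1},
    {"rx":0,"ry":0,"rz":0,"dx":0,"dy":0,"dz":18,"gripper":-1},
    {"rx":0,"ry":0,"rz":0,"dx":0,"dy":0,"dz":6,"gripper":-1},
    {"rx":0,"ry":0,"rz":0,"dx":0,"dy":0,"dz":2,"gripper":-1},
    {"rx":0,"ry":0,"rz":0,"dx":0,"dy":0,"dz":1,"gripper":-1},
    {"rx":0,"ry":0,"rz":0,"dx":0,"dy":0,"dz":1,"gripper":-1},
    {"rx":0,"ry":0,"rz":0,"dx":0,"dy":0,"dz":1,"gripper":-1},
    {"rx":0,"ry":0,"rz":0,"dx":0,"dy":0,"dz":0.8,"gripper":-1},
    {"rx":0,"ry":0,"rz":0,"dx":0,"dy":0,"dz":0,"gripper":-1}
  ],
  "grip_force": 30
}}

```text
clock: 25.65
tcp_pos: [0.6084, -0.1802, 0.0285]
orientation: [2.02, 2.406, 0.0]
contact_force: [0.5, -0.7, -1.7]
grip_width: 0.0523
gripper_force: 32.2
```

{"api": "step_arm", "payload": {
  "moves": [
    {"rx":0,"ry":0,"rz":0,"dx":0,"dy":0,"dz":0.6,"gripper":-1},
    {"rx":0,"ry":0,"rz":0,"dx":0,"dy":0,"dz":0.4,"gripper":-1},
    {"rx":0,"ry":0,"rz":0,"dx":0,"dy":0,"dz":0,"gripper":-1}
  ],
  "grip_force": 30
}}

```text
clock: 26.02
tcp_pos: [0.6084, -0.1802, 0.0283]
orientation: [2.02, 2.406, -0.0]
contact_force: [-3.4, 0.1, 7.6]
grip_width: 0.0525
gripper_force: 32.7
```

Run:
```python
from h import *
go([.445,.065,.13],-50.3)
```

```text
clock 26.02 yaw 10.0 tcp [ 0.6084 -0.1802  0.0283] j7 0.11 turn [ 0.   0.  60.3] shift now [ 269.7 -118.6 -101.8] shift after turn [  30.9 -293.  -101.7] F [-3.4  0.1  7.6] w 0.0525
```

{"api": "step_arm", "payload": {
  "moves": [
    {"rx":0,"ry":0,"rz":0,"dx":0,"dy":0,"dz":0,"gripper":0.4},
    {"rx":0,"ry":0,"rz":0,"dx":0,"dy":0,"dz":0,"gripper":0.55},
    {"rx":0,"ry":0,"rz":0,"dx":0,"dy":0,"dz":0,"gripper":0.55},
    {"rx":0,"ry":0,"rz":0,"dx":0,"dy":0,"dz":-10,"gripper":0.55},
    {"rx":0,"ry":0,"rz":0,"dx":0,"dy":0,"dz":-40,"gripper":0.55},
    {"rx":0,"ry":0,"rz":0,"dx":0,"dy":0,"dz":-55,"gripper":1},
    {"rx":0,"ry":0,"rz":0,"dx":38.5,"dy":-16.9,"dz":0,"gripper":1},
    {"rx":0,"ry":0,"rz":0,"dx":38.5,"dy":-16.9,"dz":0,"gripper":1},
    {"rx":0,"ry":0,"rz":0,"dx":38.5,"dy":-16.9,"dz":0,"gripper":1},
    {"rx":0,"ry":0,"rz":0,"dx":38.5,"dy":-16.9,"dz":0,"gripper":1},
    {"rx":0,"ry":0,"rz":0,"dx":38.5,"dy":-16.9,"dz":0,"gripper":1},
    {"rx":0,"ry":0,"rz":0,"dx":38.5,"dy":-16.9,"dz":0,"gripper":1},
    {"rx":0,"ry":0,"rz":0,"dx":38.5,"dy":-16.9,"dz":0,"gripper":1},
    {"rx":0,"ry":0,"rz":10,"dx":0,"dy":0,"dz":0,"gripper":1},
    {"rx":0,"ry":0,"rz":10,"dx":0,"dy":0,"dz":0,"gripper":1},
    {"rx":0,"ry":0,"rz":10,"dx":0,"dy":0,"dz":0,"gripper":1},
    {"rx":0,"ry":0,"rz":10,"dx":0,"dy":0,"dz":0,"gripper":1},
    {"rx":0,"ry":0,"rz":10,"dx":0,"dy":0,"dz":0,"gripper":1},
    {"rx":0,"ry":0,"rz":10.3,"dx":0,"dy":0,"dz":0,"gripper":1},
    {"rx":0,"ry":0,"rz":0,"dx":0,"dy":0,"dz":0,"gripper":1}
  ],
  "grip_force": 30
}}

```text
clock: 28.52
tcp_pos: [0.4455, 0.065, 0.133]
orientation: [2.954, 1.068, 0.002]
contact_force: [-0.5, -0.1, 0.0]
grip_width: 0.0856
gripper_force: 0.0
```

Run:
```python
from h import *
go([.445,.065,.025],-50.3)
i=r.camera_info("wrist");f=r.grab_frame("wrist");cv2.imwrite("pics/w10.png",f)
find(f,i,"light",near=(.445,.065))
```

```text
clock 28.52 yaw -50.2 tcp [0.4455 0.065  0.133 ] j7 -1.27 turn [ 0.  -0.   0.1] shift now [ -0.5  -0.4 108. ] shift after turn [ -0.4  -0.3 108. ] F [-0.5 -0.1  0. ] w 0.0856
light 3.9962482405375948 (array([448.4,  67.1]), array([53.3, 32.8]), 41.1) [320. 206.]
```

View pics/w10.png

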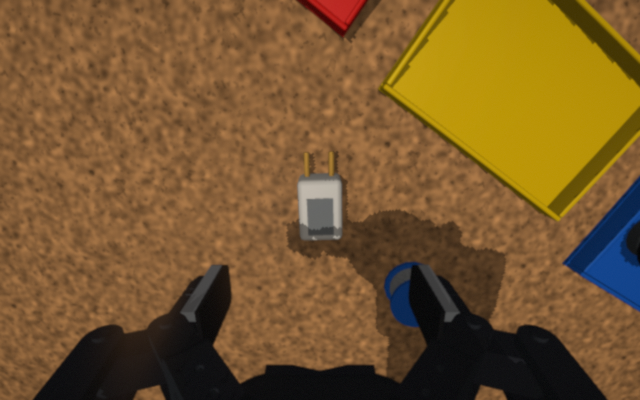

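The charger is centred and square at (320,206) with its pins forward, and the spool is clear of the fingers. I'll grasp it.

{"api": "step_arm", "payload": {
  "moves": [
    {"rx":0,"ry":0,"rz":-0.5,"dx":2,"dy":0.4,"dz":40,"gripper":1},
    {"rx":0,"ry":0,"rz":0,"dx":0,"dy":0,"dz":35,"gripper":1},
    {"rx":0,"ry":0,"rz":0,"dx":0,"dy":0,"dz":22,"gripper":0.6},
    {"rx":0,"ry":0,"rz":0,"dx":0,"dy":0,"dz":11,"gripper":0.3},
    {"rx":0,"ry":0,"rz":0,"dx":0,"dy":0,"dz":0,"gripper":0},
    {"rx":0,"ry":0,"rz":0,"dx":0,"dy":0,"dz":0,"gripper":-0.1},
    {"rx":0,"ry":0,"rz":0,"dx":0,"dy":0,"dz":0,"gripper":-0.3},
    {"rx":0,"ry":0,"rz":0,"dx":0,"dy":0,"dz":0,"gripper":-1},
    {"rx":0,"ry":0,"rz":0,"dx":0,"dy":0,"dz":0,"gripper":-1},
    {"rx":0,"ry":0,"rz":0,"dx":0,"dy":0,"dz":0,"gripper":-1}
  ],
  "grip_force": 30
}}

```text
clock: 29.82
tcp_pos: [0.4478, 0.0659, 0.0254]
orientation: [2.95, 1.079, 0.003]
contact_force: [-1.4, -0.1, 7.5]
grip_width: 0.0334
gripper_force: 30.6
```

Run:
```python
from h import *
go([.6084,-.002,.125],5.7)
```

```text
clock 29.82 yaw -49.8 tcp [0.4478 0.0659 0.0254] j7 -1.35 turn [  0.1  -0.1 -55.5] shift now [ 79.1 155.6 -99.3] shift after turn [-83.5 153.  -99.6] F [-1.4 -0.1  7.5] w 0.0334
```

{"api": "step_arm", "payload": {
  "moves": [
    {"rx":0,"ry":0,"rz":0,"dx":0,"dy":0,"dz":-15,"gripper":-1},
    {"rx":0,"ry":0,"rz":0,"dx":0,"dy":0,"dz":-40,"gripper":-1},
    {"rx":0,"ry":0,"rz":0,"dx":0,"dy":0,"dz":-45,"gripper":-1},
    {"rx":0,"ry":0,"rz":-9.3,"dx":0,"dy":0,"dz":0,"gripper":-1},
    {"rx":0,"ry":0,"rz":-9.3,"dx":0,"dy":0,"dz":0,"gripper":-1},
    {"rx":0,"ry":0,"rz":-9.3,"dx":0,"dy":0,"dz":0,"gripper":-1},
    {"rx":0,"ry":0,"rz":-9.3,"dx":0,"dy":0,"dz":0,"gripper":-1},
    {"rx":0,"ry":0,"rz":-9.3,"dx":0,"dy":0,"dz":0,"gripper":-1},
    {"rx":0,"ry":0,"rz":-9,"dx":0,"dy":0,"dz":0,"gripper":-1},
    {"rx":0,"ry":0,"rz":0,"dx":-16.7,"dy":30.6,"dz":0,"gripper":-1},
    {"rx":0,"ry":0,"rz":0,"dx":-16.7,"dy":30.6,"dz":0,"gripper":-1},
    {"rx":0,"ry":0,"rz":0,"dx":-16.7,"dy":30.6,"dz":0,"gripper":-1},
    {"rx":0,"ry":0,"rz":0,"dx":-16.7,"dy":30.6,"dz":0,"gripper":-1},
    {"rx":0,"ry":0,"rz":0,"dx":-16.7,"dy":30.6,"dz":0,"gripper":-1},
    {"rx":0,"ry":0,"rz":0,"dx":0,"dy":0,"dz":0,"gripper":-1},
    {"rx":0,"ry":0,"rz":0,"dx":0,"dy":0,"dz":0,"gripper":-1}
  ],
  "grip_force": 30
}}

```text
clock: 31.82
tcp_pos: [0.6067, -0.0019, 0.1248]
orientation: [-2.108, -2.328, 0.001]
contact_force: [-0.7, 0.1, -0.3]
grip_width: 0.0332
gripper_force: 30.1
```

Run:
```python
from h import *
go([.6084,-.002,.0294],5.7)
i=r.camera_info("wrist");f=r.grab_frame("wrist");cv2.imwrite("pics/w11.png",f)
```

```text
clock 31.82 yaw 5.7 tcp [ 0.6067 -0.0019  0.1248] j7 -0.23 turn [-0. -0. -0.] shift now [-0.2  1.8 95.4] shift after turn [-0.2  1.7 95.4] F [-0.7  0.1 -0.3] w 0.0332
```

View pics/w11.png

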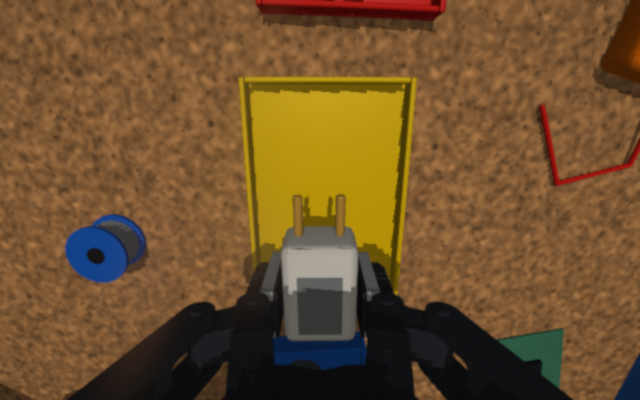

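The charger is held square at (320,285), pins forward, over the yellow tray. I'll lower it.

{"api": "step_arm", "payload": {
  "moves": [
    {"rx":0,"ry":0,"rz":0,"dx":0,"dy":2,"dz":30,"gripper":-1},
    {"rx":0,"ry":0,"rz":0,"dx":0,"dy":0,"dz":35,"gripper":-1},
    {"rx":0,"ry":0,"rz":0,"dx":0,"dy":0,"dz":18,"gripper":-1},
    {"rx":0,"ry":0,"rz":0,"dx":0,"dy":0,"dz":6,"gripper":-1},
    {"rx":0,"ry":0,"rz":0,"dx":0,"dy":0,"dz":2,"gripper":-1},
    {"rx":0,"ry":0,"rz":0,"dx":0,"dy":0,"dz":1,"gripper":-1},
    {"rx":0,"ry":0,"rz":0,"dx":0,"dy":0,"dz":1,"gripper":-1},
    {"rx":0,"ry":0,"rz":0,"dx":0,"dy":0,"dz":1,"gripper":-1},
    {"rx":0,"ry":0,"rz":0,"dx":0,"dy":0,"dz":1,"gripper":-1},
    {"rx":0,"ry":0,"rz":0,"dx":0,"dy":0,"dz":0,"gripper":-1}
  ],
  "grip_force": 30
}}

```text
clock: 33.12
tcp_pos: [0.6096, -0.0021, 0.0295]
orientation: [2.109, 2.328, 0.0]
contact_force: [-0.5, -0.6, 1.0]
grip_width: 0.0333
gripper_force: 30.1
```

{"api": "step_arm", "payload": {
  "moves": [
    {"rx":0,"ry":0,"rz":0,"dx":0,"dy":0,"dz":0.5,"gripper":-1},
    {"rx":0,"ry":0,"rz":0,"dx":0,"dy":0,"dz":0.3,"gripper":-1},
    {"rx":0,"ry":0,"rz":0,"dx":0,"dy":0,"dz":0,"gripper":-1}
  ],
  "grip_force": 30
}}

```text
clock: 33.5
tcp_pos: [0.6096, -0.0021, 0.0295]
orientation: [2.109, 2.328, -0.0]
contact_force: [-2.5, -0.8, 8.1]
grip_width: 0.0333
gripper_force: 31.2
```

{"api": "step_arm", "payload": {
  "moves": [
    {"rx":0,"ry":0,"rz":0,"dx":0,"dy":0,"dz":0,"gripper":0},
    {"rx":0,"ry":0,"rz":0,"dx":0,"dy":0,"dz":0,"gripper":0.2},
    {"rx":0,"ry":0,"rz":0,"dx":0,"dy":0,"dz":0,"gripper":0.2},
    {"rx":0,"ry":0,"rz":0,"dx":0,"dy":0,"dz":-10,"gripper":0.2},
    {"rx":0,"ry":0,"rz":0,"dx":0,"dy":0,"dz":-40,"gripper":0.2},
    {"rx":0,"ry":0,"rz":0,"dx":0,"dy":0,"dz":-50,"gripper":1},
    {"rx":0,"ry":0,"rz":0,"dx":0,"dy":-15,"dz":-50,"gripper":1},
    {"rx":0,"ry":0,"rz":0,"dx":0,"dy":-15,"dz":-50,"gripper":1},
    {"rx":0,"ry":0,"rz":0,"dx":0,"dy":-15,"dz":-50,"gripper":1},
    {"rx":0,"ry":0,"rz":0,"dx":0,"dy":-15,"dz":-40,"gripper":1},
    {"rx":0,"ry":0,"rz":0,"dx":0,"dy":0,"dz":0,"gripper":1},
    {"rx":0,"ry":0,"rz":0,"dx":0,"dy":0,"dz":0,"gripper":1}
  ],
  "grip_force": 30
}}

```text
clock: 35.0
tcp_pos: [0.5495, -0.008, 0.3185]
orientation: [2.109, 2.328, -0.0]
contact_force: [-0.4, -0.0, -0.4]
grip_width: 0.0854
gripper_force: 0.0
```

Run:
```python
from h import *
go([.6,0,.3],5)
for n,T in(("wrist",("light","teal","pink","dark","white")),("scene",("teal","pink","light","dark","white"))):
    f=r.grab_frame(n);i=r.camera_info(n)
    cv2.imwrite(f"pics/end_{n}.png",f)
    near={"light":(.609,-.002),"teal":(.605,.18),"pink":(.598,.27),"dark":(.621,-.264),"white":(.608,-.18)}
    print(n)
    for t in T:
        try: find(f,i,t,near=near[t])
        except TypeError: print(t,"none")
```

```text
clock 35.00 yaw 5.7 tcp [ 0.5495 -0.008   0.3185] j7 -0.11 turn [0.  0.  0.7] shift now [ 3.  51.  18.5] shift after turn [ 3.6 51.  18.5] F [-0.4 -0.  -0.4] w 0.0854
wrist
light 1.1180339887499031 (array([608.8,  -3.1]), array([50. , 33.1]), -82.5) [364. 165.]
teal 7.64198926981711 (array([605.8, 172.4]), array([42.2, 35. ]), -84.1) [381.  19.]
pink none
dark 0.8246211251235541 (array([ 620.8, -263.2]), array([59. , 48.4]), -83.5) [348. 325.]
white 7.9699435380685335 (array([ 615.6, -182.4]), array([42.5, 28.8]), -81.8) [350. 280.]
scene
teal 1106.1994485625094 (array([-297.9,  819.1]), array([192.9,  75.3]), 78.6) [443.   5.]
pink 1.8384776310850304 (array([597.3, 271.7]), array([65.8, 38.2]), -86.5) [397. 209.]
light 8.052949770115315 (array([616.1,  -5.8]), array([48.7, 41.7]), -85.5) [298. 234.]
dark 508.8720860884393 (array([ 256.8, -619.4]), array([122.1,  98.7]), -0.1) [ 61. 180.]
white 1.5231546211727958 (array([ 607.4, -181.4]), array([44.7, 42.5]), 75.6) [228. 248.]
```

```bash
python3 -c "
from bench import r
print(r.hand_in())"
```

```text
the job is handed in; nothing more can be done
None
```

I put both battery packs in the red tray first, then both loudspeaker drivers in the blue tray and the charger in the yellow tray. I lowered each part until it touched the tray floor before letting go. I did not touch the spool or the screwdriver. The job is handed in at about 35 s on the robot clock, and no verdict came back. A final camera measurement agreed with the placements, though the view was partly blocked: the teal pack was cut off at the image edge, and I had last seen it lying flat in the tray before the drivers were moved.

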